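# Hold a clock bracket home in the corner of a drilling fixture

## Task

Load the longer of the two steel angle brackets into the drilling fixture: stand it foot down on the bed with the toe of the foot towards the end stop but still well short of it, and push its long edge flush against the long rail; then slide it along the rail until the toe meets the end stop. Finish while still holding it there, flat on the bed and pressed firmly against the rail and the end stop at once, ready for the clamp: do not let go. Leave everything else on the bench where it lies.

Things in the scene. Friction and masses are not known exactly. Their poses are not given: they have to be found in the camera images.
- bracket: longer steel angle bracket, about 0.5 kg. Foot: plate 50 wide (x), 110 long (y), 8 thick. Upright: plate 50 wide (x), 8 thick (y), top 55 above the underside, on the -y end of the foot (mid-plane at y = -51). The free +y end of the foot is the toe. Origin: centre of the foot's underside, z up. Home: axes parallel to the fixture's, origin 25 to the -x and 55 to the -y side of the corner point
- toe (a point): the middle of the lower edge of the long bracket's toe, 55 along the bracket's +y from its origin, on the underside; axes as the bracket's. Home: 25 to the -x side of the corner point, level with it in y
- fixture: steel drilling fixture screwed to the bench: bed plate 200 (its x) by 240 (its y) by 15 thick; the bed's top is 15 above the bench. Origin: centre of its underside. +x points to the long rail, +y points to the end stop. Behind the rail, at fixture x = 84, a strap clamp on a stud is swung aside and not used (63 high above the bench). Dry parts: sliding friction is fairly high (coefficient 0.5 to 0.7), so a hard lean on bed or rail resists sliding
- rail: the fixture's long rail, a rigid steel bar 20 wide, 178 long along the fixture's y, 16 high above the bed. Its registering face looks to the fixture's -x and lies at fixture x = 45, from y = -110 to y = 68. Origin: centre of its underside; axes as the fixture's
- stop: the fixture's end stop, a rigid steel block 64 long along the fixture's x, 20 wide, 16 high above the bed. Its face looks to the fixture's -y and lies at fixture y = 75, from x = -26 to x = 38 (a small chip gap is left between rail and stop). Origin: centre of its underside; axes as the fixture's
- corner (a point): the corner point on the bed's top where the planes of the rail's face and the end stop's face cross, at fixture x = 45, y = 75, height 15 above the bench; axes as the fixture's
- short_bracket: the shorter steel angle bracket, left alone: foot 50 wide, 75 long, 8 thick, upright 50 wide and 55 high at its -y end; otherwise as the long one. Origin and axes as for the long one (toe to its +y)
- pocket_watch: brass pocket watch lying on its back, 48 across and 11 high, left alone; origin under its centre
- pocket_watch_2: smaller brass pocket watch, 42 across and 11 high, left alone; origin under its centre
- gear: brass clock wheel lying flat, 64 across the teeth and 5 thick, left alone; origin under its centre
- loupe: black eye loupe standing on its wide end, 34 across and 30 high, left alone; origin under its centre
- screwdriver: screwdriver about 170 long lying on the bench, left alone; origin under its middle
- caliper: caliper lying flat, 230 long along its y, 58 wide over the jaws, 12 thick, left alone; origin under the middle of its beam
- hex_key: L-shaped hex key lying on the near part of the fixture's bed, legs 70 and 24, 5 thick, left alone; origin at the end of the long leg, which runs along its y
Not all that is in view belongs to the job. What is shaped like the bracket but green is not meant.

How it is judged:
By the outcome, as a careful person would: the job done as asked, in the order asked, and still so for the second after the job is handed in, while the arm keeps its last pose, push and grip.
It also fails if it takes over 48 s, if anything falls off the work surface, if the arm or the gripper's body presses on something with over 40 N, if the wrist force passes 120 N, or if a joint passes its speed limit or range.

## Robot

A 6-joint arm with a two-finger parallel gripper is mounted at the origin on the work surface. World frame = base frame: x ahead of the robot, y to its left, z up, the work surface at z = 0. Lengths are in m, angles in rad, forces in N, time in s.
With the tool pointing down it reaches from about 0.275 to 0.975 m from the base axis. Payload 8.4 kg.
Tool frame: the origin (TCP) lies at the very end of the fingers, on their centre line; the grasp point (between the pads) lies 19 mm behind it; y points along the fingers, z is the direction in which the jaws open and shut, and the axes are right-handed (so a half turn about y gives the same grasp; the last joint's range is limited). The gripper opens to 92 mm and grips with 3 to 60 N. Pads are 20 mm wide; open, the fingers measure 128 mm over their backs; the gripper's body (75 mm by 189 mm) begins 69 mm behind the grasp point.
Start: joints at [-1.126, 0.353, 1.633, -0, 1.155, -0.002], TCP at [0.27, -0.564, 0.215] pointing down, gripper open.
Joint ranges: [-2.63, 2.63], [-0.92, 2.1], [0.06, 2.66], [-1.3, 4.44], [0, 2.69], [-3.02, 3.02]. Speed limits (rad/s): [2.22, 2.22, 2.79, 3.14, 3.14, 3.14].

## Interface

Orientations are given as a unit quaternion [x, y, z, w].
In Python, from workcell import bot gives the robot as it stands. Calls block until the motion is done:
- bot.move_pose(position, orientation): joint-space move of the TCP to a pose.
- bot.move_l(position, attitude=None, feed=0.15, until_force=None): straight line of the TCP; attitude=None keeps the orientation; feed is the mean speed in m/s. With until_force (N) it stops when the force on the tool has changed by that much, and returns True; else False.
- bot.set_joints(angles): joint-space move.
- bot.grip(opening, grip_force=None): finger opening in m; grip_force is the grip in N (None keeps the last); returns when the fingers have stopped.
- bot.sleep(seconds).
- bot.ik(position, orientation): joint angles nearest the present ones, or None.
- bot.observe(): the state.
- bot.read_camera(name): name is "side" or "top" or "wrist"; returns the picture (480x640x3 uint8, red, green, blue); there is no depth.
- bot.camera_params(name): a dict with "fx", "fy", "cx", "cy" (pixels), "T" (4x4, takes a point from camera to world coordinates). Camera axes: x right, y up, looking along -z (the intrinsics and any distortion apply to the point x, -y, -z); pixel columns grow to the right and rows downward; lengths in m; the calibration is good to about 2 mm. A picture is of the moment at which its call begins: read the wrist's pose just before it. camera_params takes no time and is no camera call; for the wrist camera it gives the pose at the moment of the call.
A pose or a line that the arm cannot do raises bot.MotionError and nothing moves.
- bot.job_done(): hands the job in, once; it reports no verdict.
The state is a dict: "t": time; "joint_positions": joint angles; "qd": joint speeds; "effort": joint torques, N m; "tool_pos": TCP position; "ee_rot": TCP orientation; "ft_force": force on the tool from outside, world axes, zero at the start; "moment": the same for the moment, N m; "width": finger opening in m.
Only numpy, scipy, OpenCV 4.12 (cv2) and the standard library are available. Lean on these libraries where they do the work, as an engineer would, in place of code of your own. Each camera call takes 0.05 s, during which the arm holds its last target. There are 200 camera calls.

## Working session

There is one attempt and no reset: what is moved stays moved. The work goes in short steps, each a Python script; the robot and the scene stay as the last script left them, time stands still between calls to the robot, and variables do not carry over. Pictures are saved under pics/ and viewed, about 8 in all and at most 12, crops included, and the job is handed in when it is done.

```bash
mkdir -p pics; ls
python3 - <<'E'
from workcell import bot
import cv2,numpy as np
o=bot.observe();print({k:np.round(v,3).tolist() for k,v in o.items()})
for n in("top","side"):
    p=bot.camera_params(n);print(n,{k:np.round(v,4).tolist() if not isinstance(v,str) else v for k,v in p.items()})
    im=bot.read_camera(n);cv2.imwrite(f"pics/{n}0.png",im[:,:,::-1])
E
```

```text
pics
{'t': 0.0, 'joint_positions': [-1.126, 0.354, 1.634, 0.0, 1.155, -0.002], 'qd': [-0.0, -0.001, -0.001, 0.0, -0.001, -0.001], 'effort': [0.001, -59.383, -33.422, 0.07, 0.023, -0.0], 'tool_pos': [0.27, -0.563, 0.214], 'ee_rot': [-0.157, 0.69, -0.689, 0.157], 'ft_force': [0.051, 0.897, 0.802], 'moment': [-0.035, -0.001, 0.093], 'width': 0.092}
top {'fx': 548.9291, 'fy': 548.9291, 'cx': 318.9455, 'cy': 235.9477, 'T': [[-0.0109, 0.9816, -0.1907, 0.3323], [-0.9999, -0.0092, 0.01, 0.0516], [0.008, 0.1908, 0.9816, 1.0867], [0.0, 0.0, 0.0, 1.0]]}
side {'fx': 538.499, 'fy': 538.499, 'cx': 328.7107, 'cy': 233.5949, 'T': [[-0.8679, 0.3115, -0.387, 0.1356], [-0.4967, -0.5576, 0.6651, 0.6885], [-0.0086, 0.7695, 0.6386, 0.6986], [0.0, 0.0, 0.0, 1.0]]}
```

View pics/top0.png

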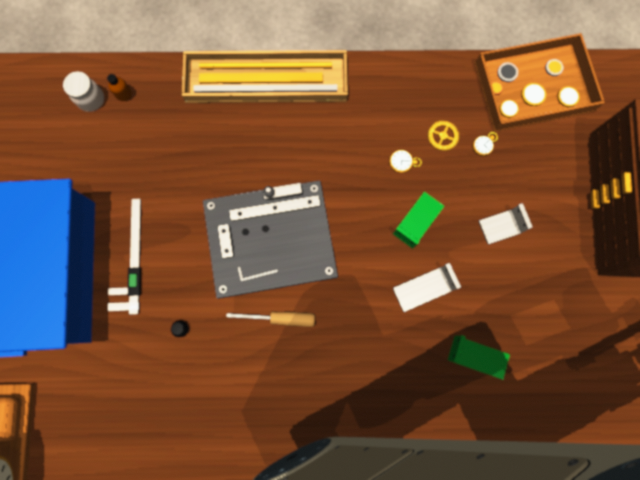

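View pics/side0.png

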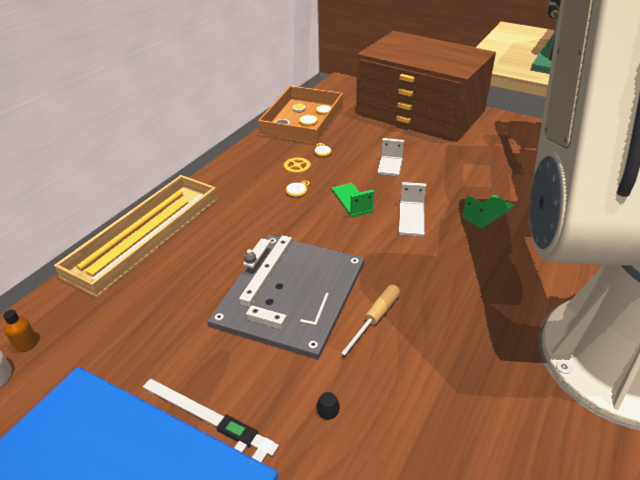

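The candidates in the top view are the steel bracket at (427,288), the steel bracket at (505,224), and two green ones at (419,219) and (480,357). The steel one at (427,288) has the visibly longer foot, with its toe to the left and its upright at about (455,276). I'll confirm that with numbers and one crop.

```bash
cat > h.py <<'E'
import numpy as np,cv2
from scipy.spatial.transform import Rotation as R
def ray(p,uv,z):
    uv=np.atleast_2d(uv).astype(float);T=np.array(p["T"])
    d=np.c_[(uv[:,0]-p["cx"])/p["fx"],-(uv[:,1]-p["cy"])/p["fy"],-np.ones(len(uv))]@T[:3,:3].T
    o=T[:3,3];return o+d*((z-o[2])/d[:,2])[:,None]
def proj(p,X):
    T=np.array(p["T"]);c=(np.atleast_2d(X)-T[:3,3])@T[:3,:3]
    return np.c_[p["cx"]+p["fx"]*c[:,0]/-c[:,2],p["cy"]-p["fy"]*c[:,1]/-c[:,2]]
E
python3 - <<'E'
from workcell import bot
from h import *
for n in("top","side"):
    p=bot.camera_params(n);im=cv2.imread(f"pics/{n}0.png");hsv=cv2.cvtColor(im,cv2.COLOR_BGR2HSV)
    m=((hsv[...,1]<60)&(hsv[...,2]>150)).astype(np.uint8)
    k,l,s,c=cv2.connectedComponentsWithStats(m)
    for i in range(1,k):
        if 100<s[i,4]<4000 and s[i,1]>120:
            q=cv2.boxPoints(cv2.minAreaRect(np.argwhere(l==i)[:,::-1].astype(np.float32)))
            w=ray(p,q,0.008 if c[i][0]>370 else 0.031)[:,:2]
            print(n,np.round(c[i]),s[i,4],np.round(w,3).tolist(),"sides",np.round(np.linalg.norm(np.roll(w,-1,0)-w,axis=1),3))
t=cv2.imread("pics/top0.png")
a=cv2.resize(t[165:315,190:350],None,fx=3.0,fy=3.0,interpolation=cv2.INTER_CUBIC)[:450,:480]
b=cv2.resize(t[200:320,385:545],None,fx=2,fy=2,interpolation=cv2.INTER_CUBIC)
out=np.zeros((450,800,3),np.uint8);out[:,:480]=a;out[:240,480:]=b;cv2.imwrite("pics/crop1.png",out)
E
```

```text
top [484. 144.] 228 [[0.748, -0.286], [0.748, -0.322], [0.715, -0.319], [0.716, -0.284]] sides [0.035 0.033 0.035 0.033]
top [401. 160.] 297 [[0.719, -0.112], [0.719, -0.152], [0.68, -0.15], [0.68, -0.111]] sides [0.039 0.039 0.039 0.039]
top [287. 190.] 276 [[0.637, 0.132], [0.646, 0.077], [0.626, 0.074], [0.617, 0.129]] sides [0.056 0.02  0.055 0.02 ]
top [274. 207.] 1007 [[0.593, 0.22], [0.622, 0.041], [0.599, 0.038], [0.57, 0.216]] sides [0.181 0.023 0.18  0.023]
top [135. 234.] 593 [[0.48, 0.407], [0.616, 0.411], [0.615, 0.394], [0.479, 0.39]] sides [0.136 0.017 0.136 0.017]
top [525. 216.] 112 [[0.602, -0.364], [0.606, -0.373], [0.557, -0.389], [0.553, -0.38]] sides [0.009 0.052 0.009 0.052]
top [499. 227.] 847 [[0.571, -0.282], [0.593, -0.351], [0.545, -0.363], [0.523, -0.295]] sides [0.073 0.05  0.072 0.05 ]
top [225. 241.] 371 [[0.561, 0.242], [0.565, 0.22], [0.499, 0.209], [0.496, 0.231]] sides [0.023 0.067 0.023 0.067]
top [452. 276.] 124 [[0.482, -0.208], [0.485, -0.217], [0.438, -0.237], [0.434, -0.228]] sides [0.01  0.051 0.01  0.051]
top [254. 274.] 180 [[0.478, 0.198]
[... 1275 characters left out ...]
317. 312.] 172 [[0.473, 0.208], [0.466, 0.13], [0.438, 0.142], [0.446, 0.218]] sides [0.078 0.031 0.076 0.028]
side [558. 312.] 202 [[0.125, -0.016], [0.105, -0.08], [0.088, -0.067], [0.108, -0.004]] sides [0.067 0.022 0.066 0.02 ]
side [266. 314.] 391 [[0.557, 0.241], [0.567, 0.219], [0.498, 0.208], [0.49, 0.23]] sides [0.024 0.07  0.023 0.068]
side [356. 336.] 167 [[0.382, 0.232], [0.377, 0.147], [0.37, 0.149], [0.375, 0.233]] sides [0.085 0.007 0.084 0.007]
side [183. 402.] 978 [[0.603, 0.428], [0.609, 0.411], [0.471, 0.407], [0.467, 0.423]] sides [0.018 0.138 0.017 0.135]
side [263. 447.] 433 [[0.414, 0.435], [0.417, 0.403], [0.381, 0.404], [0.379, 0.435]] sides [0.032 0.036 0.031 0.035]
```

View pics/crop1.png

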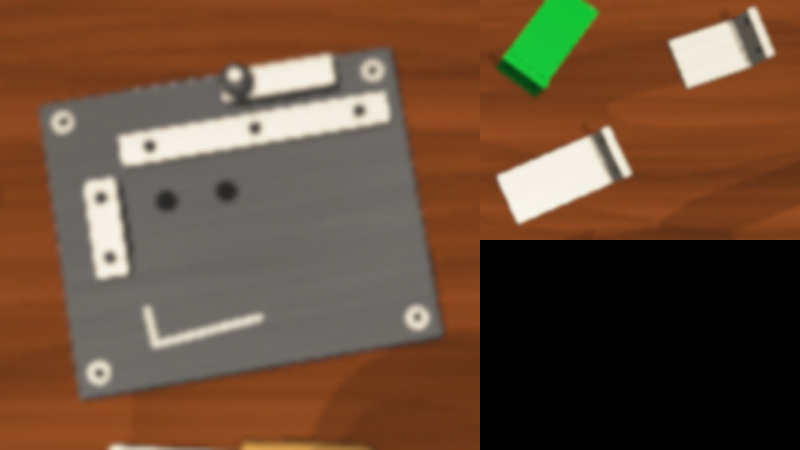

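The enlarged crop confirms it: the left/lower steel bracket has a visible foot of about 105 mm against 73 mm for the other, so it is the long one. Its toe points towards +y world, yaw about 22.5°. The fixture's yaw is about 9.2°, and its corner is at about (0.570, 0.222) from rail and stop alike. Next I'll move above the upright and look with the wrist camera.

```bash
cat >> h.py <<'E'
def quat(yaw,s=1):   # tool y down, tool z along s*(object y)
    z=s*np.array([-np.sin(yaw),np.cos(yaw),0]);y=np.array([0,0,-1.]);x=np.cross(y,z)
    return R.from_matrix(np.c_[x,y,z]).as_quat()
def F(fx,fy,c=(0.5703,0.2222),yaw=np.radians(9.2)): # fixture xy (m) -> world xy
    return np.array(c)+R.from_euler('z',yaw).as_matrix()[:2,:2]@np.array([fx-.045,fy-.075])
E
python3 - <<'E'
from workcell import bot
from h import *
for s in(1,-1):
    a=bot.ik([.454,-.21,.15],quat(np.radians(22.5),s));b=bot.ik([*F(.02,-.03),.05],quat(np.radians(9.2),s))
    print(s,None if a is None else np.round(a,2),None if b is None else np.round(b,2))
a=[(s,bot.ik([.454,-.21,.15],quat(np.radians(22.5),s))) for s in(1,-1)]
s=min((x for x in a if x[1] is not None),key=lambda x:abs(x[1][5]))[0];print("s",s)
bot.move_pose([.454,-.21,.17],quat(np.radians(22.5),s))
p=bot.camera_params("wrist");im=bot.read_camera("wrist");cv2.imwrite("pics/w1.png",im[:,:,::-1])
np.save("w1.npy",p,allow_pickle=True)
o=bot.observe();print(o["t"],o["tool_pos"],o["ee_rot"],o["ft_force"],np.round(p["T"],3),p["fx"],p["cx"],p["cy"],p.keys())
X=[[.437,-.103,.008],[.389,-.122,.008],[.478+.005,-.2-.012,.055],[.434,-.228,.055]];print(proj(p,X))
E
```

```text
1 [-0.44  0.24  1.96 -0.    0.95 -2.4 ] [ 0.2   0.48  1.87 -0.    0.79 -1.53]
-1 [-0.44  0.24  1.96 -0.    0.95  0.74] [ 0.2   0.48  1.87 -0.    0.79  1.61]
s -1
1.6333 [ 0.45411406 -0.21094739  0.17017102] [ 0.13749617 -0.69342276  0.69374833 -0.13774228] [-0.13719708 -0.12771502  0.71450304] [[ 0.382  0.897  0.222  0.516]
 [-0.924  0.371  0.092 -0.184]
 [ 0.    -0.24   0.971  0.34 ]
 [ 0.     0.     0.     1.   ]] 371.5919201062286 323.50387357349166 239.71918868362093 dict_keys(['fx', 'fy', 'cx', 'cy', 'T'])
[[205.56544233 195.96453438]
 [208.9671074  251.62300172]
 [340.394602   202.55693826]
 [334.78654288 266.21242086]]
```

View pics/w1.png

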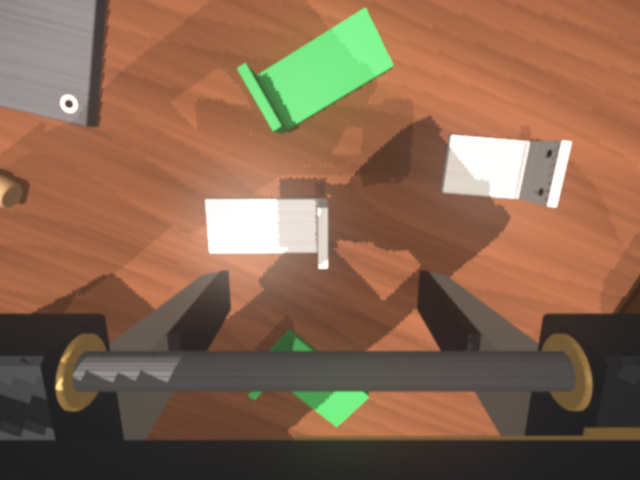

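The wrist view shows the bracket nearly square to the jaws: toe edge at (206,200)–(208,254), upright top at (318..328, 199..269). I'll take the upright's position from that and grasp.

Run:
```python
from workcell import bot
from h import *
p=np.load("w1.npy",allow_pickle=True).item()
c=ray(p,[[323,199.5],[323,269],[323,234.2]],.055);t=ray(p,[[206,200],[208,254]],.008)
tm=t.mean(0);u=c[2];d=tm-u;y=np.degrees(np.arctan2(-d[0],d[1]))
print(c[:,:2],t[:,:2],"len",np.linalg.norm(d[:2]),"yaw",y,"upr",np.degrees(np.arctan2(*(c[0]-c[1])[[1,0]])))
yaw=np.radians(np.mean([y,22.5]));q=quat(yaw,-1)
up=u[:2]
bot.grip(.05)
bot.move_l([*up,.10],q,feed=.15)
hit=bot.move_l([*up,.013],feed=.08,until_force=8)
o=bot.observe();print(hit,o["tool_pos"],o["ft_force"])
if not hit:
    bot.grip(0.0,50);o=bot.observe();print(o["width"],o["tool_pos"],o["ft_force"],o["moment"])
    bot.move_l([*o["tool_pos"][:2],.09],feed=.1)
    im=bot.read_camera("wrist");cv2.imwrite("pics/w2.png",im[:,:,::-1]);np.save("w2.npy",bot.camera_params("wrist"),allow_pickle=True)
    o=bot.observe();print(o["t"],o["width"],o["ft_force"],o["moment"])
```

```text
[[ 0.48006489 -0.19872298]
 [ 0.42820941 -0.22015037]
 [ 0.45477292 -0.20917397]] [[ 0.43370077 -0.10448686]
 [ 0.38647568 -0.12188937]] len 0.10587731114889835 yaw 24.963586578892244 upr 22.451085747636704
False [ 0.45514852 -0.20934648  0.01343108] [-0.56507736  0.67521567 -0.62034642]
0.00830526379536588 [ 0.45484458 -0.20922976  0.01304897] [0.081246   0.23500827 0.54859118] [-0.02450065 -0.03332897 -0.00912551]
5.9167 0.00762624950503581 [-0.10492203 -0.31444633 -5.1542935 ] [-0.14513074 -0.06125696  0.00849668]
```

View pics/w2.png

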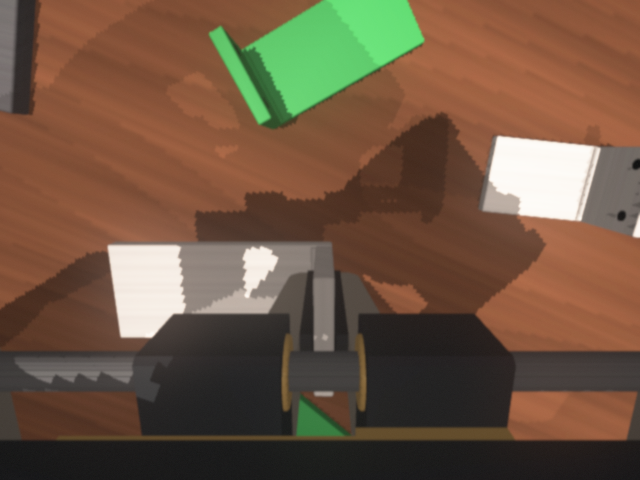

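Grip is secure: width 8 mm, load about 5.2 N, bracket square to the jaws. Next I'll carry it over the fixture and check with the wrist and side cameras before lowering.

Run:
```python
from workcell import bot
from h import *
q=quat(np.radians(9.2),-1)
o=bot.observe();bot.move_l([*o["tool_pos"][:2],.13],feed=.2)
bot.move_pose([*F(.003,-.081),.13],q)
bot.move_l([*F(.003,-.081),.05],feed=.15)
bot.sleep(.2)
p=bot.camera_params("wrist");np.save("w3.npy",p,allow_pickle=True);w=bot.read_camera("wrist");s=bot.read_camera("side")
cv2.imwrite("pics/w3.png",w[:,:,::-1]);cv2.imwrite("pics/s3.png",s[:,:,::-1])
crop=cv2.resize(s[200:370,180:390],None,fx=2,fy=2)[:340,:]
cv2.imwrite("pics/s3c.png",crop[:,:,::-1])
o=bot.observe();print(o["t"],o["tool_pos"],o["width"],o["ft_force"],o["moment"])
g=[[*F(.045,-.11),.031],[*F(.045,.068),.031],[*F(-.026,.075),.031],[*F(.038,.075),.031]];print(proj(p,g))
```

```text
8.3583 [0.55430157 0.0615438  0.05078187] 0.007718198936646689 [ 0.5831359   0.88972449 -3.71850545] [-0.07863699  0.01666693  0.00582377]
[[381.59778499 199.7439581 ]
 [ 33.86230522 199.78590441]
 [ 45.0331584  326.71710366]
 [ 22.83443385 213.29851758]]
```

View pics/w3.png

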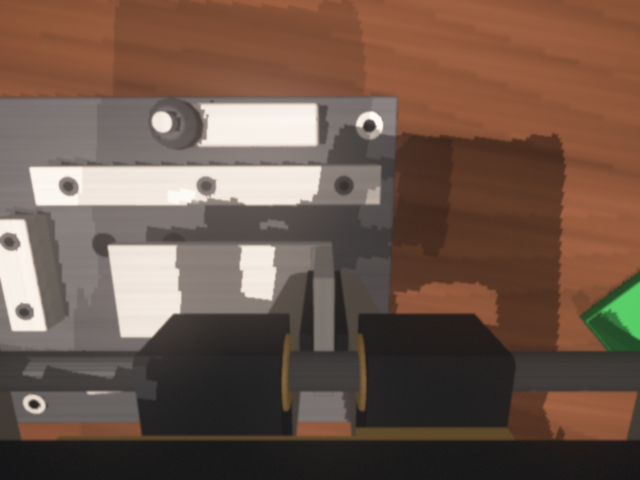

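View pics/s3c.png

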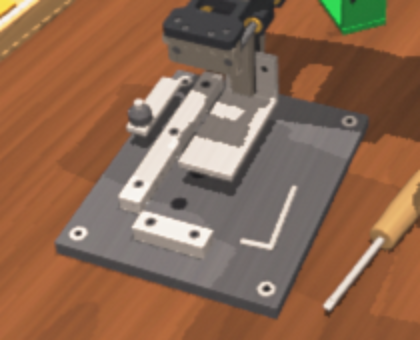

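Both views show the foot clear between rail and hex key, toe well short of the stop, and the rail's edge level in the wrist picture (rows 205–206 at both ends), so the yaw is right. The rail sits about 2–3 mm nearer than predicted, which the guarded push will absorb. Next I'll lower, then push to the rail.

Run:
```python
from workcell import bot
from h import *
def st(l):
    o=bot.observe();f=R.from_euler('z',-9.2,degrees=True).apply(o["ft_force"]);m=R.from_euler('z',-9.2,degrees=True).apply(o["moment"])
    d=R.from_euler('z',-9.2,degrees=True).apply(np.r_[o["tool_pos"][:2]-np.array([.5703,.2222]),o["tool_pos"][2]])*1000+[45,75,0]
    print(l,round(o["t"],2),"fix",np.round(d,1),"F",np.round(f,1),"M",np.round(m,2),"w",round(o["width"]*1e3,2));return o
bot.grip(0,60);st("0")
print(bot.move_l([*F(.003,-.081),.022],feed=.03,until_force=5));o=st("down")
bot.sleep(.2);st("settled")
z=o["tool_pos"][2]
print(bot.move_l([*F(.035,-.081),z],feed=.025,until_force=12));o=st("rail")
bot.sleep(.3);st("settled")
w=bot.read_camera("wrist");cv2.imwrite("pics/w4.png",w[:,:,::-1])
```

```text
0 8.57 fix [  3.1 -81.   50.2] F [-0.2  0.3 -5. ] M [-0.06  0.04  0.01] w 7.36
True
down 9.28 fix [  2.8 -81.   28. ] F [-0.7  0.3  7.4] M [ 0.1   0.08 -0.03] w 7.41
settled 9.48 fix [  2.8 -81.   28. ] F [-0.2  0.4  6.5] M [ 0.02  0.13 -0.04] w 7.69
True
rail 9.84 fix [  2.8 -81.   28. ] F [-1.1 -0.9  5.3] M [0.11 0.05 0.05] w 7.76
settled 10.14 fix [  2.8 -81.   28. ] F [-0.3  0.5  5.2] M [0.08 0.06 0.02] w 7.78
```

The guard tripped at the start of motion (bed friction), so nothing has slid yet. I'll lighten the bed load and step towards the rail, watching the forces.

```bash
cat >> h.py <<'E'
from workcell import bot
Ri=R.from_euler('z',-9.2,degrees=True)
def st(l=None,avg=3):
    O=[]
    for _ in range(avg): O.append(bot.observe());bot.sleep(.02)
    o=O[-1];f=Ri.apply(np.mean([x["ft_force"] for x in O],0));m=Ri.apply(np.mean([x["moment"] for x in O],0))
    d=Ri.apply(np.r_[o["tool_pos"][:2]-np.array([.5703,.2222]),o["tool_pos"][2]])*1000+[45,75,0]
    if l is not None: print(l,round(o["t"],2),"fix",np.round(d,1),"F",np.round(f,1),"M",np.round(m,2),"w",round(o["width"]*1e3,2))
    return d,f,m
E
python3 - <<'E'
from h import *
d,f,m=st("a");z=d[2]/1000
for i in range(6):
    if f[2]<0: break
    z+=.0003;bot.move_l([*F(.003,-.081),z],feed=.02);d,f,m=st(f"up {z:.4f}")
x=.003
while x<.034:
    x+=.0015;bot.move_l([*F(x,-.081),z],feed=.03);d,f,m=st(f"x{x*1e3:.1f}",2)
    if f[0]<-12: break
E
```

```text
a 10.22 fix [  2.8 -81.   28.1] F [-1.  -0.6  4.9] M [ 0.08  0.01 -0.01] w 8.06
up 0.0284 10.53 fix [  3.1 -81.   28.1] F [ 0.8  0.3 -2.2] M [-0.04 -0.1  -0.03] w 7.56
x4.5 10.81 fix [  4.4 -81.   28.1] F [-0.4  0.1 -2.6] M [-0.07  0.13  0.03] w 7.54
x6.0 11.09 fix [  6.3 -81.   28.3] F [-0.5 -0.2 -3.4] M [-0.12 -0.02 -0.03] w 7.53
x7.5 11.38 fix [  7.7 -81.   28.3] F [-0.4 -0.2 -4.1] M [-0.11 -0.03 -0.03] w 7.89
x9.0 11.66 fix [  9.1 -81.   28.4] F [-0.4 -0.3 -4.1] M [-0.15 -0.01  0.01] w 8.05
x10.5 11.94 fix [ 10.6 -81.   28.4] F [ 0.1 -0.  -3.6] M [-0.14  0.01 -0.04] w 8.05
x12.0 12.22 fix [ 12.1 -81.   28.4] F [ 0.1  0.1 -4.2] M [-0.15 -0.01  0.  ] w 7.78
x13.5 12.51 fix [ 13.6 -81.   28.4] F [-0.2  0.  -4.4] M [-0.16 -0.01  0.01] w 7.8
x15.0 12.79 fix [ 15.1 -81.   28.4] F [ 0.8  0.5 -4.3] M [-0.14 -0.02 -0.01] w 7.8
x16.5 13.07 fix [ 16.6 -81.   28.3] F [ 0.5 -0.4 -4. ] M [-0.13 -0.04  0.03] w 7.82
x18.0 13.36 fix [ 18.1 -81.   28.4] F [-0.1 -0.3 -3.9] M [-0.14 -0.    0.02] w 7.63
x19.5 13.64 fix [ 19.6 -81.   28.4] F [-0.4 -0.1 -4.2] M [-0.12  0.01 -0.04] w 7.57
x21.0 13.93 fix [ 21.  -81.   28.3] F [-0.5 -0.3 -4.7] M [-0.15  0.04  0.01] w 8.05
x22.5 14.21 fix [ 21.4 -81.   28.2] F [-5.5 -0.5 -0.5] M [-0.08  0.95  0.18] w 7.8
x24.0 14.49 fix [ 21.4 -81.   28.2] F [-10.8  -1.1   5.8] M [-0.05  1.76  0.18] w 7.57
x25.5 14.78 fix [ 21.5 -81.   28.2] F [-15.4  -1.4  11.6] M [-0.08  2.56  0.21] w 7.66
```

Rail contact is at tool x≈21.4 mm, about 15 N. I'll check flushness with small yaw changes (moment response) and a picture.

Run:
```python
from h import *
w=bot.read_camera("wrist");cv2.imwrite("pics/w5.png",w[:,:,::-1])
cv2.imwrite("pics/w5c.png",cv2.resize(w[150:350,60:360],None,fx=2.6,fy=2.6,interpolation=cv2.INTER_CUBIC)[:,:,::-1])
z=.0284
for dy in(-.4,-.8,-1.2,-1.6):
    bot.move_l([*F(.0245,-.081),z],quat(np.radians(9.2+dy),-1),feed=.03);bot.sleep(.1);d,f,m=st(f"yaw{dy}",4)
    if m[2]>.7: break
```

```text
yaw-0.4 15.24 fix [ 21.4 -81.   28.1] F [-11.2  -1.1   5.7] M [-0.01  2.    0.55] w 7.52
yaw-0.8 15.66 fix [ 21.4 -81.   28.1] F [-10.7  -0.9   5.8] M [0.03 2.01 0.76] w 7.65
```

View pics/w5c.png

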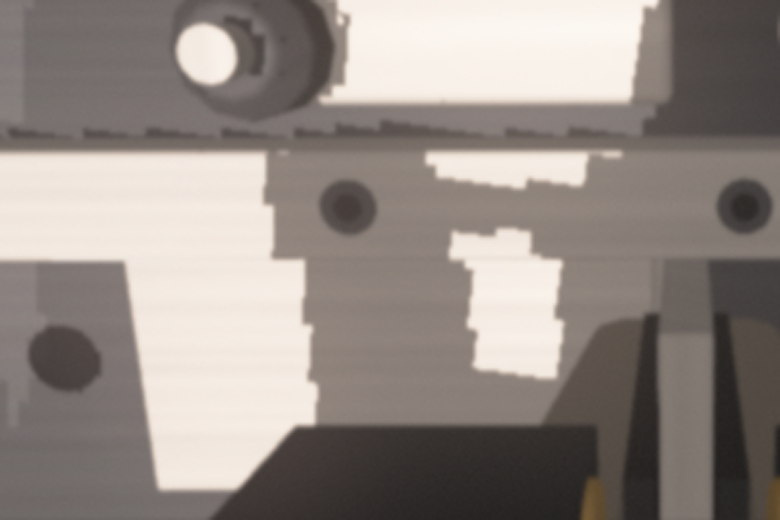

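The picture shows the foot's long edge running along the rail edge (row ~260 throughout) with no gap. The moment responds stiffly to yaw and the push is centred at −0.4°. Now I'll slide along the rail.

Run:
```python
from h import *
z=.0284;q=quat(np.radians(8.8),-1);x=.0245
bot.move_l([*F(x,-.081),z],q,feed=.03);st("s",2)
for y in(-.074,-.060,-.046,-.038):
    bot.move_l([*F(x,y),z],q,feed=.04);d,f,m=st(f"y{y}",2)
    if f[1]<-35: raise SystemExit("stuck")
while y<-.018:
    y+=.0015;bot.move_l([*F(x,y),z],q,feed=.03);d,f,m=st(f"y{y:.4f}",2)
    if f[1]<-26: break
```

```text
s 15.94 fix [ 21.4 -81.   28.1] F [-11.3  -0.6   6. ] M [-0.03  2.    0.56] w 7.49
y-0.074 16.3 fix [ 21.4 -75.1  28.2] F [-11.6  -7.7   6.4] M [-1.06  2.07  0.51] w 7.59
y-0.06 16.83 fix [ 21.4 -61.3  28.2] F [-11.7  -8.9   6.6] M [-1.2   2.06  0.54] w 7.48
y-0.046 17.37 fix [ 21.3 -47.4  28.2] F [-12.4  -9.6   6.7] M [-1.23  2.07  0.48] w 7.9
y-0.038 17.75 fix [ 21.3 -39.4  28.2] F [-11.3  -9.    7.6] M [-1.23  2.07  0.46] w 7.32
y-0.0365 18.03 fix [ 21.3 -38.3  28.2] F [-11.9 -11.7   6.9] M [-1.54  2.1   0.58] w 7.91
y-0.0350 18.32 fix [ 21.3 -37.   28.2] F [-12.  -12.2   6.7] M [-1.67  2.11  0.49] w 7.54
y-0.0335 18.6 fix [ 21.3 -35.5  28.2] F [-11.8 -12.7   7.3] M [-1.7   2.08  0.53] w 7.66
y-0.0320 18.88 fix [ 21.3 -34.   28.2] F [-12.2 -13.1   7.3] M [-1.72  2.07  0.51] w 7.69
y-0.0305 19.17 fix [ 21.3 -32.5  28.2] F [-11.5 -12.9   8. ] M [-1.72  2.1   0.5 ] w 7.68
y-0.0290 19.45 fix [ 21.3 -31.3  28.2] F [-11.9 -14.5   7.8] M [-2.    2.1   0.48] w 7.29
y-0.0275 19.73 fix [ 21.3 -31.3  28.3] F [-12.2 -24.    8.7] M [-3.32  2.16  0.46] w 7.35
y-0.0260 20.02 fix [ 21.4 -31.2  28.5] F [-11.6 -33.1  11. ] M [-4.74  2.22  0.46] w 7.55
```

The stop is met at tool y≈−31.3 mm, but the tool rose 0.3 mm at 33 N, so the heel may be starting to lift. I'll ease the push a little, add down force, then restore the push.

Run:
```python
from h import *
q=quat(np.radians(8.8),-1);x=.0245;z=.0284
bot.move_l([*F(x,-.0285),z],q,feed=.02);d,f,m=st("ease")
while f[2]<18 and z>.024:
    z-=.0005;bot.move_l([*F(x,-.0285),z],q,feed=.02);d,f,m=st(f"z{z:.4f}")
for y in(-.0275,-.0265):
    bot.move_l([*F(x,y),z],q,feed=.02);d,f,m=st(f"y{y}")
bot.sleep(.3);st("hold",6)
w=bot.read_camera("wrist");s=bot.read_camera("side")
a=cv2.resize(w[150:350,0:400],(800,400),interpolation=cv2.INTER_CUBIC);cv2.imwrite("pics/w6.png",a[:,:,::-1])
b=cv2.resize(s[215:345,200:360],None,fx=4,fy=4,interpolation=cv2.INTER_CUBIC);cv2.imwrite("pics/s6.png",b[:,:,::-1])
```

```text
ease 20.34 fix [ 21.3 -31.3  28.3] F [-12.1 -17.3   8.7] M [-2.52  2.15  0.51] w 7.65
z0.0279 20.64 fix [ 21.3 -31.3  28.2] F [-13.6 -18.2  13.5] M [-2.38  2.36  0.49] w 7.4
z0.0274 20.94 fix [ 21.3 -31.3  28.1] F [-15.7 -19.   18.6] M [-2.31  2.64  0.48] w 7.83
y-0.0275 21.24 fix [ 21.3 -31.3  28.1] F [-15.1 -24.7  18.5] M [-3.19  2.66  0.46] w 8.05
y-0.0265 21.54 fix [ 21.3 -31.3  28.1] F [-14.8 -30.6  19.2] M [-4.1   2.7   0.38] w 7.93
hold 21.94 fix [ 21.4 -31.3  28.2] F [-14.9 -30.8  19.4] M [-4.08  2.65  0.4 ] w 7.54
```

View pics/w6.png

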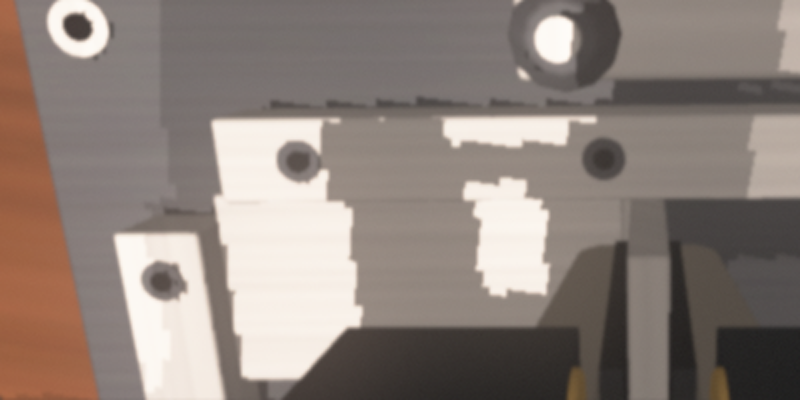

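View pics/s6.png

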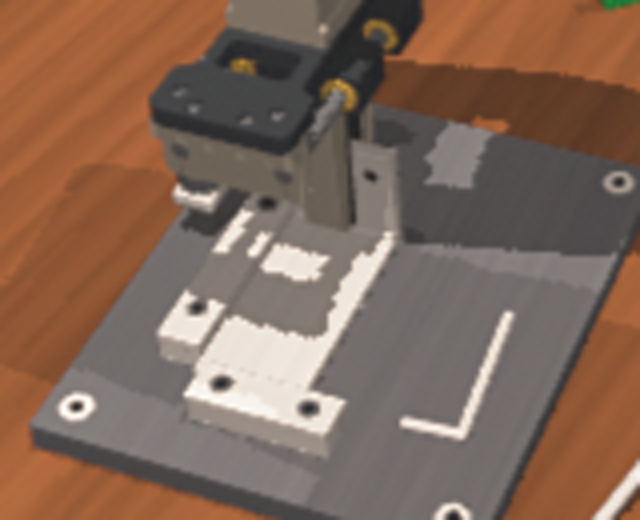

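The toe closes on the stop face, the long edge is on the rail (row ~198) with no gap, and the height is back to 28.1 mm as at placement. The hex key hasn't moved. I'll firm up a little, verify that it holds steady, and hand in.

Run:
```python
from h import *
q=quat(np.radians(8.8),-1)
bot.move_l([*F(.026,-.0265),.0274],q,feed=.02);st("x+")
bot.move_l([*F(.026,-.0260),.0274],q,feed=.02);st("y+")
bot.sleep(.8);d,f,m=st("hold",6)
if abs(d[2]-28.1)<.25 and abs(d[1]+31.3)<.4 and f[0]<-12 and f[1]<-25:
    bot.job_done();print("done")
```

```text
x+ 22.34 fix [ 21.3 -31.3  28.1] F [-20.3 -31.1  25.1] M [-4.01  3.35  0.37] w 7.72
y+ 22.64 fix [ 21.3 -31.3  28.2] F [-20.5 -33.8  25.1] M [-4.51  3.35  0.38] w 7.6
hold 23.54 fix [ 21.4 -31.3  28.2] F [-20.8 -34.5  25.3] M [-4.46  3.37  0.39] w 7.72
the job is handed in; nothing more can be done
done
```

The long steel bracket is in the fixture, still gripped and pressed against the rail and the end stop, and the job is handed in at about 23.5 s of the 48 s allowed.

I gripped it by its upright and set it on the bed with the toe about 50 mm short of the stop. I pushed it flush to the rail, then slid it along the rail until the toe met the stop.

**Last checks:**
- **Forces:** the tool pushes about 21 N towards the rail, 34 N towards the stop and 25 N down. The pose held steady for the 0.8 s before hand-in. Part of the push towards the stop goes into friction, so the force on the stop itself is lower.
- **Fit:** the last pictures, taken just before the final small push, show no gap at the rail or the toe. The tool was back to 28.1–28.2 mm, its height at placement, so the foot should be flat.
- **Other items:** the hex key had not moved in those pictures. The rest of the bench was not re-checked at the end.

**What went wrong or disagreed:**
- The first guarded push to the rail tripped immediately on bed friction, so I lightened the bed load and stepped in instead.
- The first press on the stop raised the tool by 0.3 mm, so I eased off, added down force and pressed again.
- The measured rail and stop positions were 1 to 3 mm off the early camera estimates, and contact by force settled both.

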